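Crimp a collar: slide the vial home under the press and hold the lever on the fourth click

TASK

Crimp the collar on the glass vial in the bench press: first push the press's carriage by its knob all the way to its end stop, so that the vial stands under the crimping bell, then bring the lever down four clicks of its toothed quadrant, no more, and keep it there so that the gasket can take its set. The lever springs back up if let go, so finish while still holding its handle at the fourth click with the gripper's fingers. Keep the vial upright in its nest and leave the tin, the beaker and the tweezers where they are.

Things in the scene. Friction and masses are not known exactly. Their poses are not given: they have to be found in the camera images.
- press: Grey bench crimping press, fixed. Origin: on the table under the bell's axis. Own axes: x to its back (lever, quadrant, handle are on its front, -x), y to its left, z up. Head: x -34 to 59, y -33 to 29, z 126 to 202 mm; ram rod above it to 220 mm. The lever's shaft runs along x through y = -18, z = 168 mm. Foot 116 x 96 mm, tongue 64 mm wide to y = -220 mm under the carriage.
- carriage (a joint): Travel of the aluminium carriage in m: 0 as found, vial 65 mm right (-y of the press) of the bell; grows as the carriage moves left (press +y); 0.065 = hard against the steel end stop, vial straight under the bell. About 2 N to move; stays where it is left and cannot lift.
- carriage_knob (a point): Middle of the upright black knob on the carriage's right end: 22 mm in diameter, from 18 mm below to 15 mm above this point, on an 11 mm steel stem down to the carriage's top 44 mm below it. The point is 64 mm above the table, 115 mm right of the vial (-y).
- vial: Clear glass vial, 24 mm in diameter, 71 mm tall with its aluminium collar (20 mm wide) and white pump stem, standing loose in the carriage's nest (steel ring 35 mm across, 14 mm deep). Origin: centre of its underside, 22 mm above the table; z up.
- lever (a joint): Lever angle in rad: 0 up at rest (it points left, press +y, 0.70 rad above level), grows as the handle comes down, at most 1.45. A spring drives it back to 0 with about 5 N at the handle; before each tooth this grows to 7 or 8 N, falls to about 3 N as the roller goes over (the click) and rises again in the notch. The teeth do not hold it. It lowers the bell 18 mm per rad.
- lever_grip (a point): Middle of the lever's black handle: sleeve 22 mm in diameter (17 at its ends), 62 mm long, that sticks out level from the lever's end toward the front (along press x), free to turn. From the shaft it lies at x = -88, y = +130 cos(0.70 - lever), z = 130 sin(0.70 - lever) mm; 252 mm above the table at rest. The flat lever is 32 mm behind this point.
- lever_index (a point): Point on the lever, 43 mm from its shaft, where its small sprung brass roller lies when down in a notch of the quadrant. Moves with the lever.
- notch1 (a point): Notch after the quadrant's first tooth, where the roller lies after one click, 43 mm from the shaft. The quadrant is the dark disc behind the lever with 7 steel teeth 0.19 rad (8 mm) apart on the edge by the lever. It is clamped at another angle for each batch: the first tooth is passed at a lever angle of 0.14 to 0.30 rad.
- notch4 (a point): Notch between the fourth and fifth teeth: the lever is at the fourth click when lever_index lies here (lever angle 0.805 to 0.965 rad, as the quadrant is set).
- notch5 (a point): Notch after the fifth tooth, 0.19 rad beyond notch4: one click too far.
- crimp_tin: Round flat tin, 59 mm across, 26 mm tall, to the right of the press; leave it. Origin: centre of its underside.
- beaker: Small clear beaker, 47 mm across, 55 mm tall, right of the tin; leave it. Origin: centre of its underside.
- tweezers: Steel tweezers, 118 mm long, 10 mm high, lying in front of the press; leave them. Origin: under their middle, long axis y.
Mind the look-alikes: they are no part of the job. What is meant by the vial is not brown or green, and is the smaller of those in its own colour.

How it is judged:
By the outcome, as a careful person would: the job done as asked, in the order asked, and still so for the second after the job is handed in, while the arm keeps its last pose, push and grip.
It also fails if it takes over 67 s, if anything falls off the work surface, if the arm or the gripper's body presses on something with over 40 N, if the wrist force passes 120 N, or if a joint passes its speed limit or range.

ROBOT

A 6-joint arm with a two-finger parallel gripper is mounted at the origin on the work surface; the furniture and walls round the work are solid. World frame = base frame: x ahead of the robot, y to its left, z up, the work surface at z = 0. Lengths are in mm, angles in rad, forces in N, time in s.
With the tool pointing down it reaches from about 300 to 775 mm from the base axis. Payload 14.6 kg.
Tool frame: the origin (TCP) lies between the finger pads; the fingertips stand 17 mm ahead of it and the grasp point (between the pads) lies 2 mm behind it (manip.tip_reach is the distance from the TCP to the fingertips, in mm); z points along the fingers, y is the line along which they close (so a half turn about z gives the same grasp; the last joint's range is limited). The gripper opens to 94 mm and grips with 3 to 60 N. Pads are 16 mm wide; open, the fingers measure 119 mm over their backs; the gripper's body (75 mm by 177 mm) begins 78 mm behind the grasp point.
Start: joints at [-1.207, 0.3, 1.521, -0, 1.321, -0.067], TCP at [229.671, -499.741, 222.446] pointing down, gripper open.
Joint ranges: [-3.03, 3.03], [-0.79, 2.21], [0.23, 2.52], [-1.04, 4.18], [0, 3.07], [-2.55, 2.55]. Speed limits (rad/s): [2.22, 2.22, 2.57, 3.14, 3.14, 3.14].

INTERFACE

Orientations are given as [roll, pitch, yaw] about the fixed x, y, z axes, in that order (R = Rz(yaw) Ry(pitch) Rx(roll)).
In Python, from cell import manip, viewer gives the robot as it stands.
- The arm moves only by the tool apply_moves, never from a script. Its argument "moves" is a list of rows, each a list of 3 entries, a list of its own where there are three numbers: the shift along the tool's x, y, z each as a share of 0.25 m, from -1 to 1, then the turn, a rotation vector about the tool's x, y, z each as a share of pi rad, from -1 to 1, then the closure, from 0 (fully open) to 1 (shut). In form: [[[dx, dy, dz], [wx, wy, wz], grip], ...]. A call has 1 to 12 rows; each row is the pose to reach, as a shift and turn from the pose commanded when the call began, along the tool's axes at that moment, turning the shorter way round; what a row does not reach only later rows make up. A row lasts 1/12 s, in which the tool goes at most 41.7 mm and 7.16 degrees, less where a joint would pass 70% of its speed; a pose out of reach is approached as far as the arm can. A call with a number of a shift or a turn outside -1 to 1 is refused whole. A call with a gripper value outside its range is refused whole. The fingers move at their own pace and stop on an object; "squeeze" is the grip in N (left out, the last holds). Time passes only in rows, so rows that repeat a pose let the fingers close. It gives the time, the measured TCP pose, the force, the opening and the grip force at its end, in the units of the state.
- manip.read_state(): the state, without advancing time (a new reading comes with each control period).
- viewer.camera(name): name is "scene" or "top" or "wrist"; returns the picture (480x640x3 uint8, blue, green, red); there is no depth.
- viewer.camera_info(name): a dict with "camera_matrix" (3x3 intrinsics, pixels), "k1" (the pictures are not rectified: a ray, as slopes to the right and down, at radius r is drawn at 1 + k1 r^2 times it, then the intrinsics apply), "R" (3x3) and "t" (3): a world point X has camera coordinates R X + t. Camera axes: x right, y down, z forward; pixel columns grow to the right and rows downward; lengths in mm; the calibration is good to about 2 mm. A picture is of the moment at which its call begins: read the wrist's pose just before it. camera_info takes no time and is no camera call; for the wrist camera it gives the pose at the moment of the call.
- manip.sign_off(): hands the job in; it is judged then, once.
The state is a dict: "clock": time; "joints": joint angles; "qd": joint speeds; "effort": joint torques, N m; "eef_pos": TCP position; "eef_rot": TCP orientation; "wrist_force": force on the tool from outside, world axes, zero at the start; "moment": the same for the moment, N m; "finger_gap": finger opening in mm; "finger_force": force on a finger pad.
Only numpy, scipy, OpenCV 4.12 (cv2) and the standard library are available. Lean on these libraries where they do the work, as an engineer would, in place of code of your own. Each camera call takes 0.05 s, during which the arm holds its last target. There are 200 camera calls.

## Working session

There is one attempt and no reset: what is moved stays moved. The work goes in short steps, Python scripts to look and compute and a tool call to move; the robot and the scene stay as the last step left them, time stands still between calls to the robot, and variables do not carry over. Pictures are saved under pics/ and viewed, at most 10 in all, crops included, and the job is handed in when it is done.

Besides the shell and the picture viewer there is one more tool, called after "Request:" in YAML: its name, and indented under it one key for each argument. apply_moves: Moves the arm, as the interface text tells. Shift numbers are shares of 0.25 m and turn numbers shares of pi rad, none past 1 either way. Its arguments: {"type":"object","properties":{"moves":{"type":"array"},"squeeze":{"type":"number"}},"required":["moves"]}

```bash
ls; mkdir -p pics; python3 - <<'E'
from cell import manip, viewer
import cv2, numpy as np
for n in("scene","top"):
    cv2.imwrite(f"pics/{n}0.png",viewer.camera(n)); i=viewer.camera_info(n); print(n,i)
print(manip.read_state())
E
```

```text
pics
scene {'camera_matrix': array([[617.65898446,   0.        , 323.73184205],
       [  0.        , 617.65898446, 252.53641302],
       [  0.        ,   0.        ,   1.        ]]), 'k1': -0.041774252766959064, 'R': array([[-0.69202866, -0.7216207 , -0.01897089],
       [-0.31257049,  0.32323445, -0.89320724],
       [ 0.65068888, -0.61219527, -0.44924484]]), 't': array([306.90428585, 264.50451616, 919.85843302])}
top {'camera_matrix': array([[537.17490345,   0.        , 321.99838205],
       [  0.        , 537.17490345, 242.07293629],
       [  0.        ,   0.        ,   1.        ]]), 'k1': -0.12821052080445514, 'R': array([[ 1.27474264e-04, -9.99905621e-01, -1.37380358e-02],
       [-9.95329157e-01,  1.19939464e-03, -9.65320161e-02],
       [ 9.65393828e-02,  1.36861730e-02, -9.95235066e-01]]), 't': array([  42.60228491,  419.20969328, 1303.43798998])}
{'clock': 0.1, 'joints': array([-1.20659512e+00,  3.00412734e-01,  1.52149974e+00,  2.82414574e-05,
        1.32069045e+00, -6.65935835e-02]), 'qd': array([-0.00086675, -0.00145972, -0.00126941,  0.00253038, -0.00050733,
        0.00022732]), 'effort': array([ 3.01211767e-03, -5.32637501e+01, -3.53283441e+01,  7.09558139e-02,
        2.34638719e-02, -4.98896327e-05]), 'eef_pos': array([ 229.6088742 , -499.55098036,  221.95274135]), 'eef_rot': array([-3.14058643e+00, -9.45233775e-05,  4.30787743e-01]), 'wrist_force': array([-0.07064585, -1.74171926, -0.19509811]), 'moment': array([-0.01817654, -0.01541018,  0.0202078 ]), 'finger_force': 0.0, 'finger_gap': 93.5968112951004}
```

View pics/scene0.png

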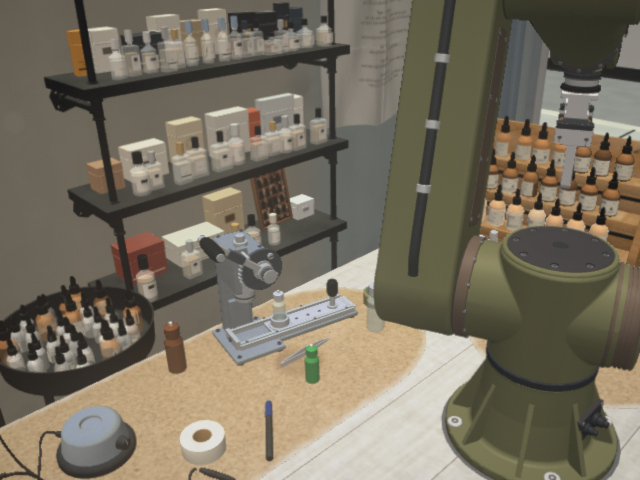

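View pics/top0.png

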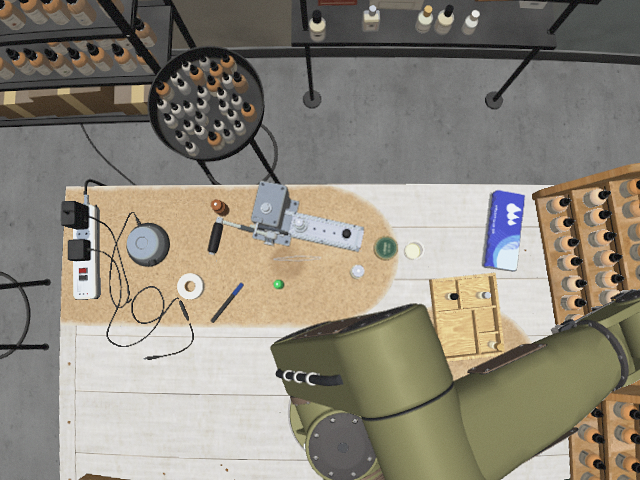

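```bash
python3 - <<'E'
import cv2
a=cv2.imread("pics/top0.png")[170:280,190:410]; b=cv2.imread("pics/scene0.png")[215:375,185:395]
cv2.imwrite("pics/ta.png",cv2.resize(a,None,fx=3.6,fy=3.6,interpolation=2))
cv2.imwrite("pics/sb.png",cv2.resize(b,None,fx=3.6,fy=3.6,interpolation=2))
E
```

```text
(no output)
```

View pics/ta.png

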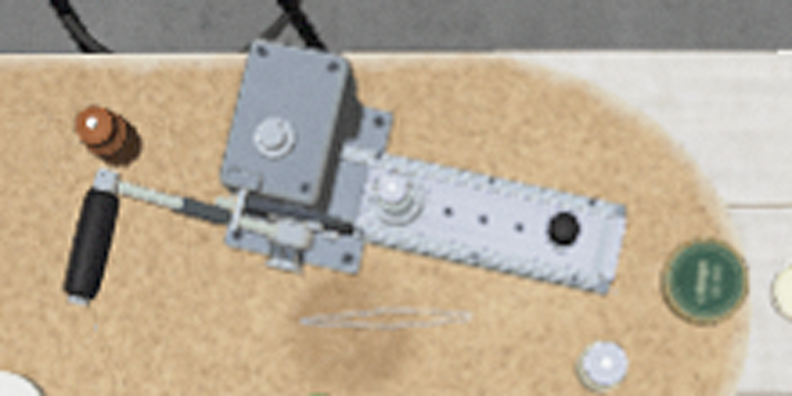

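View pics/sb.png

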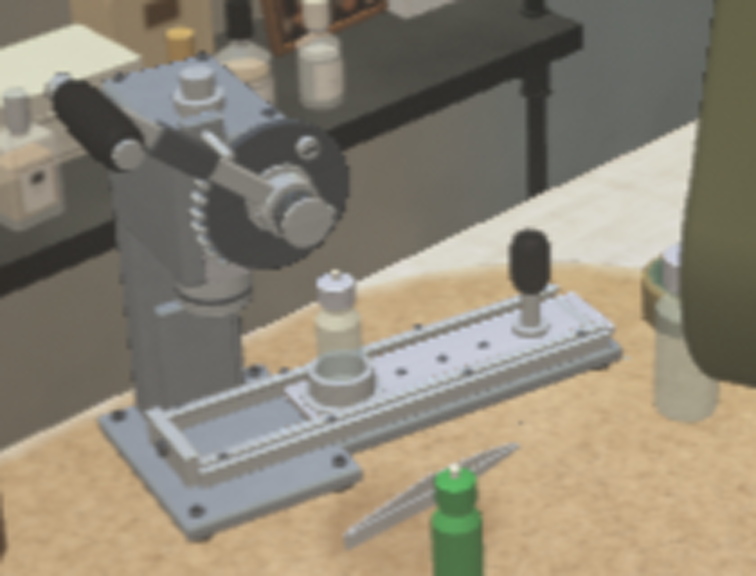

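```bash
cat > h.py <<'E'
import numpy as np, cv2
from scipy.optimize import least_squares
def proj(i,X):
    c=np.asarray(i["R"])@np.asarray(X,float).T+np.asarray(i["t"])[:,None] if np.ndim(X)>1 else None
    s=c[:2]/c[2]; s=s*(1+i["k1"]*(s**2).sum(0)); K=i["camera_matrix"]
    return (np.diag(K)[:2,None]*s+K[:2,2:3]).T
def P2W(p,X):
    c,s=np.cos(p[2]),np.sin(p[2]); X=np.asarray(X,float)
    return X@np.array([[c,s,0],[-s,c,0],[0,0,1]])+[p[0],p[1],0]
def grip(l): return [-88,-18+130*np.cos(.7-l),168+130*np.sin(.7-l)]
E
python3 - <<'E'
from h import *
from cell import viewer
u=lambda L,o:(np.array(L)+.5)/3.6-.5+o
A=[[0,-180,79],[0,-65,93],[0,0,220],grip(0)]; pa=u([[564,229],[396,184],[275,131],[92,243]],[190,170])
B=[[0,-180,64],[0,-65,93],[0,0,220],grip(0)]; pb=u([[530,263],[335,274],[197,70],[98,124]],[185,215])
ti,si=viewer.camera_info("top"),viewer.camera_info("scene")
f=lambda p:np.r_[(proj(ti,P2W(p,A))-pa).ravel(),(proj(si,P2W(p,B))-pb).ravel()]
r=least_squares(f,[500,0,-.2],loss="soft_l1"); print(r.x,f(r.x).reshape(-1,2).round(1))
print(P2W(r.x,[[0,-180,64],grip(0),grip(.88),[0,0,0],[-88,-18,168]]).round(1))
E
```

```text
[475.84529309 158.73763746  -6.50850635] [[ 0.4 -0.5]
 [-0.7  0.5]
 [-0.4  0.3]
 [ 0.2 -0.5]
 [ 0.4 -0.9]
 [ 0.3 -0.7]
 [ 0.1  0.9]
 [-0.4  0.3]]
[[435.6 -16.7  64. ]
 [408.3 257.8 251.7]
 [414.6 285.5 144.7]
 [475.8 158.7   0. ]
 [386.  160.9 168. ]]
```

```bash
cat >> h.py <<'E'
from scipy.spatial.transform import Rotation as Ro
PR=[475.85,158.74,-.2253]
def rel(pos,yaw,s=None):
    """shares of shift and turn from the present pose to world pos with the tool down at yaw"""
    from cell import manip
    s=s or manip.read_state(); R=Ro.from_euler("xyz",s["eef_rot"]); T=Ro.from_euler("xyz",[np.pi,0,yaw])
    print("shift",(R.inv().apply(np.array(pos)-s["eef_pos"])/250).round(4),"turn",((R.inv()*T).as_rotvec()/np.pi).round(4))
E
python3 -c "
from h import *
k=P2W(PR,[[0,-180,64]])[0]; print(k)
rel([*k[:2],150],1.3455); rel([*k[:2],66],1.3455)"
```

```text
[435.63821774 -16.71088363  64.        ]
shift [ 1.5553 -1.4105  0.2894] turn [-3.000e-04 -2.000e-04 -2.912e-01]
shift [ 1.5553 -1.4101  0.6254] turn [-3.000e-04 -2.000e-04 -2.912e-01]
```

Two moves: halfway with the turn, then the rest.

Request:
apply_moves:
  moves:
    - [[0.8,-0.72,0],[0,0,-0.2912],0]
    - [[0.8,-0.72,0],[0,0,-0.2912],0]
    - [[0.8,-0.72,0],[0,0,-0.2912],0]
    - [[0.8,-0.72,0],[0,0,-0.2912],0]
    - [[0.8,-0.72,0],[0,0,-0.2912],0]
    - [[0.8,-0.72,0],[0,0,-0.2912],0]
    - [[0.8,-0.72,0],[0,0,-0.2912],0]
    - [[0.8,-0.72,0],[0,0,-0.2912],0]
    - [[0.8,-0.72,0],[0,0,-0.2912],0]
    - [[0.8,-0.72,0],[0,0,-0.2912],0]

```text
clock: 0.93
eef_pos: [336.2, -252.7, 222.4]
eef_rot: [-3.141, 0.0, 1.344]
wrist_force: [0.1, 0.4, -0.6]
finger_gap: 94.2
finger_force: 0.0
```

```bash
python3 -c "
from h import *
rel([435.6,-16.7,150],1.3455)"
```

```text
shift [1.0092 0.1753 0.2894] turn [-0.0001  0.     -0.0004]
```

Request:
apply_moves:
  moves:
    - [[0.98,0.175,0.29],[0,0,0],0]
    - [[0.98,0.175,0.29],[0,0,0],0]
    - [[0.98,0.175,0.29],[0,0,0],0]
    - [[0.98,0.175,0.29],[0,0,0],0]
    - [[0.98,0.175,0.29],[0,0,0],0]
    - [[0.98,0.175,0.29],[0,0,0],0]
    - [[0.98,0.175,0.29],[0,0,0],0]
    - [[0.98,0.175,0.29],[0,0,0],0]
    - [[0.98,0.175,0.29],[0,0,0],0]

```text
clock: 1.68
eef_pos: [433.5, -24.3, 149.8]
eef_rot: [-3.141, 0.0, 1.345]
wrist_force: [0.4, -0.2, -0.4]
finger_gap: 94.0
finger_force: 0.0
```

```bash
python3 -c "
from h import *
from cell import viewer
rel([435.6,-16.7,66],1.3455)
i=viewer.camera_info('wrist');print(proj(i,P2W(PR,[[0,-180,79],[0,-65,93],[0,-180,46]])))
cv2.imwrite('pics/w1.png',viewer.camera('wrist'))"
```

```text
shift [0.0317 0.0018 0.3353] turn [-0.0002  0.0001 -0.0002]
[[321.64504636 248.72910548]
 [321.21149943  58.34558965]
 [321.56729499 237.957394  ]]
```

View pics/w1.png

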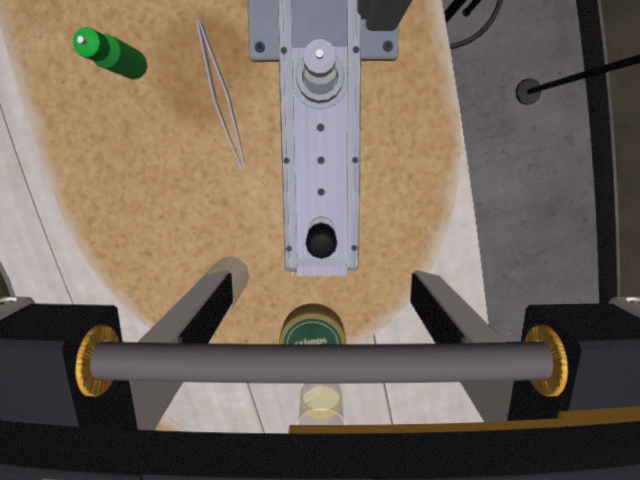

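The knob top is at (321, 240) against a predicted 249, so it lies about 3 mm further left. I'll descend and grip it.

Request:
apply_moves:
  moves:
    - [[0.042,0.002,0.335],[0,0,0],0]
    - [[0.042,0.002,0.335],[0,0,0],0]
    - [[0.042,0.002,0.335],[0,0,0],0]
    - [[0.042,0.002,0.335],[0,0,0],0]
    - [[0.042,0.002,0.335],[0,0,0],1]
    - [[0.042,0.002,0.335],[0,0,0],1]
    - [[0.042,0.002,0.335],[0,0,0],1]
    - [[0.042,0.002,0.335],[0,0,0],1]
    - [[0.042,0.002,0.335],[0,0,0],1]
    - [[0.042,0.002,0.335],[0,0,0],1]
    - [[0.042,0.002,0.335],[0,0,0],1]
    - [[0.042,0.002,0.335],[0,0,0],1]
  squeeze: 15

```text
clock: 2.73
eef_pos: [436.4, -13.5, 66.3]
eef_rot: [3.142, 0.0, 1.346]
wrist_force: [-0.6, -0.6, 0.7]
finger_gap: 43.9
finger_force: 0.0
```

Request:
apply_moves:
  moves:
    - [[0,0,0],[0,0,0],1]
    - [[0,0,0],[0,0,0],1]
    - [[0,0,0],[0,0,0],1]
    - [[0,0,0],[0,0,0],1]
    - [[0,0,0],[0,0,0],1]
    - [[0,0,0],[0,0,0],1]

```text
clock: 3.23
eef_pos: [435.8, -13.4, 66.1]
eef_rot: [-3.14, 0.0, 1.346]
wrist_force: [-4.9, 1.0, 4.8]
finger_gap: 21.3
finger_force: 15.0
```

Request:
apply_moves:
  moves:
    - [[0.01,0,0],[0,0,0],1]
    - [[0.03,0,0],[0,0,0],1]
    - [[0.05,0,0],[0,0,0],1]
    - [[0.07,0,0],[0,0,0],1]
    - [[0.09,0,0],[0,0,0],1]
    - [[0.11,0,0],[0,0,0],1]
    - [[0.13,0,0],[0,0,0],1]
    - [[0.15,0,0],[0,0,0],1]
    - [[0.17,0,0],[0,0,0],1]
    - [[0.19,0,0],[0,0,0],1]
    - [[0.205,0,0],[0,0,0],1]
    - [[0.215,0,0],[0,0,0],1]

```text
clock: 4.23
eef_pos: [447.5, 39.2, 66.0]
eef_rot: [-3.139, 0.001, 1.346]
wrist_force: [-9.1, -0.2, 6.6]
finger_gap: 21.5
finger_force: 15.0
```

Request:
apply_moves:
  moves:
    - [[0.008,0,0],[0,0,0],1]
    - [[0.016,0,0],[0,0,0],1]
    - [[0.024,0,0],[0,0,0],1]
    - [[0.032,0,0],[0,0,0],1]
    - [[0.04,0,0],[0,0,0],1]
    - [[0.044,0,0],[0,0,0],1]
    - [[0.048,0,0],[0,0,0],1]
    - [[0.048,0,0],[0,0,0],1]

```text
clock: 4.9
eef_pos: [450.0, 50.2, 66.0]
eef_rot: [-3.139, 0.002, 1.346]
wrist_force: [-10.9, -5.2, 8.6]
finger_gap: 21.2
finger_force: 15.0
```

Request:
apply_moves:
  moves:
    - [[0.004,0,0],[0,0,0],1]
    - [[0.008,0,0],[0,0,0],1]
    - [[0.012,0,0],[0,0,0],1]
    - [[0.012,0,0],[0,0,0],1]

```text
clock: 5.23
eef_pos: [450.3, 51.9, 65.8]
eef_rot: [-3.138, 0.004, 1.346]
wrist_force: [-11.8, -17.2, 8.1]
finger_gap: 21.4
finger_force: 15.0
```

Request:
apply_moves:
  moves:
    - [[0,0,0],[0,0,0],0]
    - [[0,0,0],[0,0,0],0]
    - [[0,0,0],[0,0,0],0]
    - [[0,0,0],[0,0,0],0]
    - [[0,0,-1],[0,0,0],0]
    - [[0,0,-1],[0,0,0],0]
    - [[0,0,-1],[0,0,0],0]
    - [[0,0,-1],[0,0,0],0]
    - [[0,0,-1],[0,0,0],0]
    - [[0,0,-1],[0,0,0],0]
    - [[0,0,-1],[0,0,0],0]

```text
clock: 6.15
eef_pos: [453.3, 53.8, 324.1]
eef_rot: [3.13, -0.003, 1.346]
wrist_force: [-0.1, 0.7, 0.3]
finger_gap: 90.9
finger_force: 0.0
```

```bash
python3 - <<'E'
from h import *
from cell import viewer
g=P2W(PR,[grip(0)])[0]; print(g)
rel([*g[:2],330],2.916)
i=viewer.camera_info('wrist');print(proj(i,P2W(PR,[[0,-115,79],[0,0,93],[0,0,220],grip(0)])))
a=viewer.camera('wrist'); b=viewer.camera('scene')[215:375,185:395]
b=cv2.resize(b,None,fx=3,fy=3)
cv2.imwrite('pics/c2.png',np.hstack([a[:, :160],b]) if 0 else b); cv2.imwrite('pics/w2.png',a)
E
```

```text
[408.26526075 257.77062123 251.74829934]
shift [ 0.7554 -0.3574 -0.0254] turn [ 0.0036  0.002  -0.4998]
[[317.17899701 225.06439839]
 [316.79648611 119.22023444]
 [316.91827401 100.15053864]
 [168.635229   -46.29608813]]
```

View pics/c2.png

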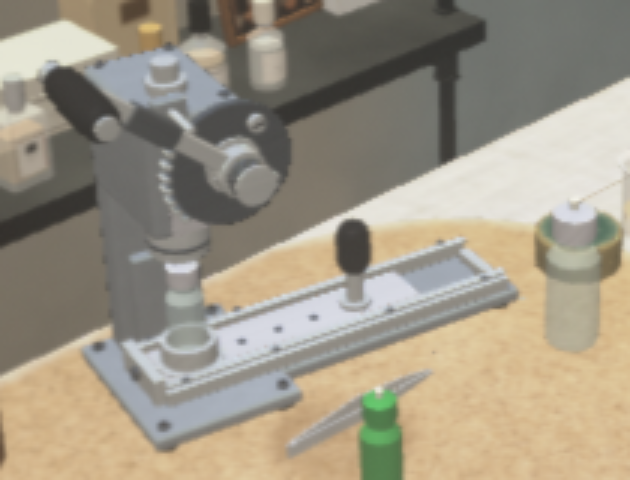

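The vial at (183, 305) stands upright under the bell, and the carriage is hard against the stop. Next is the lever handle.

Request:
apply_moves:
  moves:
    - [[0.755,-0.357,-0.025],[0,0,-0.5],0]
    - [[0.755,-0.357,-0.025],[0,0,-0.5],0]
    - [[0.755,-0.357,-0.025],[0,0,-0.5],0]
    - [[0.755,-0.357,-0.025],[0,0,-0.5],0]
    - [[0.755,-0.357,-0.025],[0,0,-0.5],0]
    - [[0.755,-0.357,-0.025],[0,0,-0.5],0]
    - [[0.755,-0.357,-0.025],[0,0,-0.5],0]
    - [[0.755,-0.357,-0.025],[0,0,-0.5],0]
    - [[0.755,-0.357,-0.025],[0,0,-0.5],0]
    - [[0.755,-0.357,-0.025],[0,0,-0.5],0]
    - [[0.755,-0.357,-0.025],[0,0,-0.5],0]
    - [[0.755,-0.357,-0.025],[0,0,-0.5],0]

```text
clock: 7.25
eef_pos: [406.6, 257.4, 320.6]
eef_rot: [-3.14, -0.002, 2.852]
wrist_force: [-1.0, -0.1, -0.4]
finger_gap: 93.8
finger_force: 0.0
```

Request:
apply_moves:
  moves:
    - [[0,0,0],[0,0,-0.02],0]
    - [[0,0,0],[0,0,-0.02],0]

```text
clock: 7.42
eef_pos: [406.6, 257.3, 320.8]
eef_rot: [-3.14, -0.002, 2.912]
wrist_force: [-0.7, -0.2, -0.2]
finger_gap: 93.9
finger_force: 0.0
```

```bash
python3 - <<'E'
from h import *
from cell import viewer
g=P2W(PR,[grip(0)])[0]
rel([*g[:2],330],2.916);rel([*g[:2],252],2.916)
i=viewer.camera_info('wrist');G=np.array(grip(0));print(proj(i,P2W(PR,[G,G-[31,0,0],G+[31,0,0]])))
cv2.imwrite('pics/w3.png',viewer.camera('wrist'))
E
```

```text
shift [-0.006   0.0031 -0.037 ] turn [-0.0006 -0.0007 -0.0014]
shift [-0.0067  0.0036  0.275 ] turn [-0.0006 -0.0007 -0.0014]
[[321.12143954 261.33812507]
 [320.80680721 215.4046058 ]
 [321.41772049 304.53312897]]
```

View pics/w3.png

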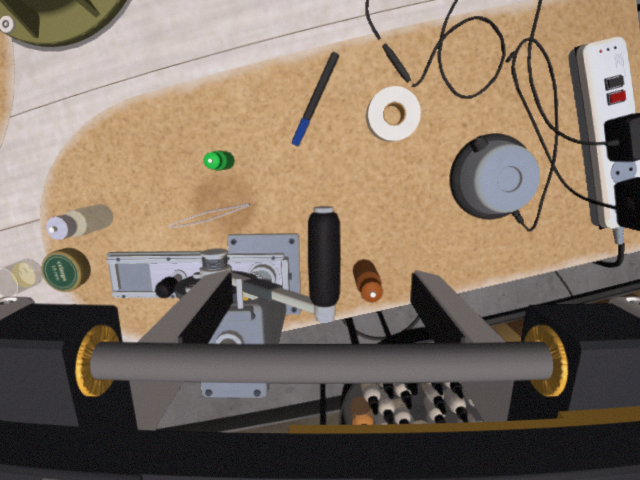

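Request:
apply_moves:
  moves:
    - [[0.003,0.01,0.283],[0,0,0],0]
    - [[0.003,0.01,0.283],[0,0,0],0]
    - [[0.003,0.01,0.283],[0,0,0],0]
    - [[0.003,0.01,0.283],[0,0,0],0]
    - [[0.003,0.01,0.283],[0,0,0],1]
    - [[0.003,0.01,0.283],[0,0,0],1]
    - [[0.003,0.01,0.283],[0,0,0],1]
    - [[0.003,0.01,0.283],[0,0,0],1]
    - [[0.003,0.01,0.283],[0,0,0],1]
    - [[0.003,0.01,0.283],[0,0,0],1]
    - [[0.003,0.01,0.283],[0,0,0],1]
    - [[0.003,0.01,0.283],[0,0,0],1]
  squeeze: 35

```text
clock: 8.47
eef_pos: [406.8, 260.0, 251.8]
eef_rot: [3.142, 0.0, 2.908]
wrist_force: [0.9, -0.0, 1.2]
finger_gap: 44.4
finger_force: 0.0
```

Request:
apply_moves:
  moves:
    - [[0,0,0],[0,0,0],1]
    - [[0,0,0],[0,0,0],1]
    - [[0,0,0],[0,0,0],1]
    - [[0,0,0],[0,0,0],1]
    - [[0,0,0],[0,0,0],1]
    - [[0,0,0],[0,0,0],1]
    - [[0,0,0],[0,0,0],1]

```text
clock: 9.05
eef_pos: [406.7, 259.6, 251.7]
eef_rot: [-3.14, -0.0, 2.908]
wrist_force: [-1.8, -5.0, 2.5]
finger_gap: 21.0
finger_force: 35.0
```

Request:
apply_moves:
  moves:
    - [[0,0.016,0.02],[0,0,0],1]
    - [[0,0.0315,0.0414],[0,0,0],1]
    - [[0,0.0315,0.0414],[0,0,0],1]
    - [[0,0.0315,0.0414],[0,0,0],1]

```text
clock: 9.38
eef_pos: [408.4, 267.3, 241.2]
eef_rot: [-3.14, -0.001, 2.909]
wrist_force: [-2.8, -6.3, 1.7]
finger_gap: 20.6
finger_force: 35.0
```

Request:
apply_moves:
  moves:
    - [[0,0.0111,0.0176],[0,0,0],1]
    - [[0,0.0111,0.0176],[0,0,0],1]
    - [[0,0.0111,0.0176],[0,0,0],1]

```text
clock: 9.63
eef_pos: [409.0, 269.9, 237.0]
eef_rot: [-3.14, -0.001, 2.908]
wrist_force: [-3.2, -6.0, 1.9]
finger_gap: 20.7
finger_force: 35.0
```

Request:
apply_moves:
  moves:
    - [[0,0.0104,0.018],[0,0,0],1]
    - [[0,0.0104,0.018],[0,0,0],1]
    - [[0,0.0104,0.018],[0,0,0],1]

```text
clock: 9.88
eef_pos: [409.6, 272.5, 232.6]
eef_rot: [-3.141, -0.001, 2.909]
wrist_force: [-3.6, -7.4, 3.2]
finger_gap: 21.0
finger_force: 35.0
```

Request:
apply_moves:
  moves:
    - [[0,0.0096,0.0184],[0,0,0],1]
    - [[0,0.0096,0.0184],[0,0,0],1]
    - [[0,0.0096,0.0184],[0,0,0],1]

```text
clock: 10.13
eef_pos: [410.1, 274.9, 228.2]
eef_rot: [-3.141, -0.0, 2.909]
wrist_force: [-4.5, -6.0, 4.1]
finger_gap: 20.7
finger_force: 35.0
```

Request:
apply_moves:
  moves:
    - [[0,0.0089,0.0188],[0,0,0],1]
    - [[0,0.0089,0.0188],[0,0,0],1]
    - [[0,0.0089,0.0188],[0,0,0],1]

```text
clock: 10.38
eef_pos: [410.7, 277.2, 223.4]
eef_rot: [-3.141, -0.0, 2.909]
wrist_force: [-5.8, -5.6, 3.8]
finger_gap: 20.9
finger_force: 35.0
```

Request:
apply_moves:
  moves:
    - [[0,0.0081,0.0192],[0,0,0],1]
    - [[0,0.0081,0.0192],[0,0,0],1]
    - [[0,0.0081,0.0192],[0,0,0],1]

```text
clock: 10.63
eef_pos: [411.1, 279.3, 218.4]
eef_rot: [-3.141, -0.001, 2.909]
wrist_force: [-3.7, -2.9, 2.2]
finger_gap: 20.8
finger_force: 35.0
```

Request:
apply_moves:
  moves:
    - [[0,0.0077,0.0193],[0,0,0],1]
    - [[0,0.0077,0.0193],[0,0,0],1]
    - [[0,0.0077,0.0193],[0,0,0],1]

```text
clock: 10.88
eef_pos: [411.5, 281.1, 213.7]
eef_rot: [-3.141, -0.001, 2.909]
wrist_force: [-4.7, -4.1, 2.4]
finger_gap: 20.5
finger_force: 35.0
```

Request:
apply_moves:
  moves:
    - [[0,0.0069,0.0196],[0,0,0],1]
    - [[0,0.0069,0.0196],[0,0,0],1]
    - [[0,0.0069,0.0196],[0,0,0],1]

```text
clock: 11.13
eef_pos: [411.9, 282.7, 209.0]
eef_rot: [-3.141, -0.001, 2.909]
wrist_force: [-6.6, -4.6, 4.3]
finger_gap: 21.1
finger_force: 35.0
```

Request:
apply_moves:
  moves:
    - [[0,0.0061,0.0199],[0,0,0],1]
    - [[0,0.0061,0.0199],[0,0,0],1]
    - [[0,0.0061,0.0199],[0,0,0],1]

```text
clock: 11.38
eef_pos: [412.3, 284.2, 204.1]
eef_rot: [-3.141, -0.001, 2.909]
wrist_force: [-6.8, -8.2, 9.4]
finger_gap: 20.8
finger_force: 35.0
```

Request:
apply_moves:
  moves:
    - [[0,0.0041,0.0151],[0,0,0],1]
    - [[0,0.0041,0.0151],[0,0,0],1]
    - [[0,0.0041,0.0151],[0,0,0],1]

```text
clock: 11.63
eef_pos: [412.5, 285.2, 200.3]
eef_rot: [-3.141, -0.001, 2.909]
wrist_force: [-6.5, -4.8, 4.8]
finger_gap: 20.5
finger_force: 35.0
```

Request:
apply_moves:
  moves:
    - [[0,0.0036,0.0152],[0,0,0],1]
    - [[0,0.0036,0.0152],[0,0,0],1]
    - [[0,0.0036,0.0152],[0,0,0],1]

```text
clock: 11.88
eef_pos: [412.7, 286.1, 196.4]
eef_rot: [-3.141, -0.001, 2.909]
wrist_force: [-6.6, -4.6, 2.7]
finger_gap: 20.7
finger_force: 35.0
```

Request:
apply_moves:
  moves:
    - [[0,0.0032,0.0153],[0,0,0],1]
    - [[0,0.0032,0.0153],[0,0,0],1]
    - [[0,0.0032,0.0153],[0,0,0],1]

```text
clock: 12.13
eef_pos: [412.8, 286.9, 192.5]
eef_rot: [-3.141, -0.001, 2.909]
wrist_force: [-5.2, -4.9, 2.3]
finger_gap: 20.9
finger_force: 35.0
```

Request:
apply_moves:
  moves:
    - [[0,0.0034,0.0232],[0,0,0],1]
    - [[0,0.0068,0.0463],[0,0,0],1]
    - [[0,0.008,0.07],[0,0,0],1]
    - [[0,0.0093,0.093],[0,0,0],1]
    - [[0,0.0085,0.1165],[0,0,0],1]
    - [[0,0.0077,0.1398],[0,0,0],1]
    - [[0,0.0077,0.1398],[0,0,0],1]
    - [[0,0.0077,0.1398],[0,0,0],1]

```text
clock: 12.8
eef_pos: [413.3, 288.7, 157.8]
eef_rot: [-3.141, -0.001, 2.909]
wrist_force: [-7.9, -5.9, 7.8]
finger_gap: 21.0
finger_force: 35.0
```

Request:
apply_moves:
  moves:
    - [[0,-0.0021,0.0207],[0,0,0],1]
    - [[0,-0.0021,0.0207],[0,0,0],1]
    - [[0,-0.0021,0.0207],[0,0,0],1]

```text
clock: 13.05
eef_pos: [413.2, 288.2, 152.7]
eef_rot: [-3.141, -0.001, 2.909]
wrist_force: [-7.8, -5.4, 7.3]
finger_gap: 20.9
finger_force: 35.0
```

Request:
apply_moves:
  moves:
    - [[0,-0.0021,0.0155],[0,0,0],1]
    - [[0,-0.0021,0.0155],[0,0,0],1]
    - [[0,-0.0021,0.0155],[0,0,0],1]

```text
clock: 13.3
eef_pos: [413.1, 287.7, 148.7]
eef_rot: [-3.141, -0.001, 2.909]
wrist_force: [-7.5, -5.8, 4.8]
finger_gap: 20.8
finger_force: 35.0
```

Request:
apply_moves:
  moves:
    - [[0,-0.0026,0.0154],[0,0,0],1]
    - [[0,-0.0026,0.0154],[0,0,0],1]
    - [[0,-0.0026,0.0154],[0,0,0],1]

```text
clock: 13.55
eef_pos: [412.9, 287.0, 144.7]
eef_rot: [-3.141, -0.001, 2.909]
wrist_force: [-7.1, -4.6, 5.3]
finger_gap: 20.7
finger_force: 35.0
```

```bash
python3 - <<'E'
from h import *
from cell import viewer
i=viewer.camera_info('scene')
G=np.array(grip(.88));print((proj(i,P2W(PR,[G,G-[31,0,0],grip(.80),grip(.96)]))-[195,225])*4)
b=viewer.camera('scene')[225:345,195:335]
cv2.imwrite('pics/s4.png',cv2.resize(b,None,fx=4,fy=4,interpolation=2))
E
```

```text
[[ 24.83475622 364.32520775]
 [ 54.53123198 402.01054546]
 [ 18.32205329 342.67819683]
 [ 33.22749778 384.7862561 ]]
```

View pics/s4.png

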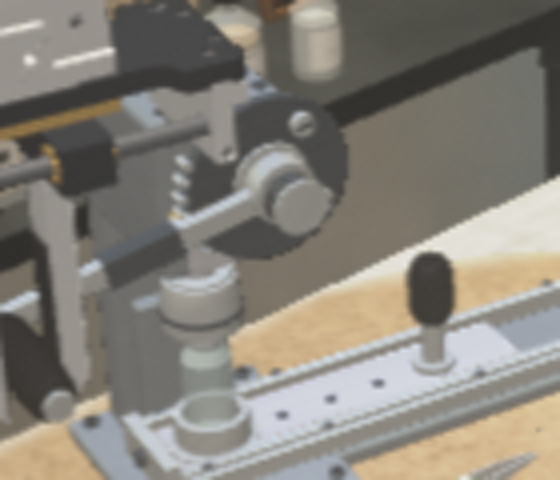

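Request:
apply_moves:
  moves:
    - [[0,-0.0026,0.0127],[0,0,0],1]
    - [[0,-0.0053,0.0255],[0,0,0],1]
    - [[0,-0.0053,0.0255],[0,0,0],1]
    - [[0,-0.0053,0.0255],[0,0,0],1]
    - [[0,-0.0053,0.0255],[0,0,0],1]
    - [[0,-0.0053,0.0255],[0,0,0],1]
    - [[0,-0.0053,0.0255],[0,0,0],1]
    - [[0,-0.0053,0.0255],[0,0,0],1]
    - [[0,-0.0053,0.0255],[0,0,0],1]
    - [[0,-0.0053,0.0255],[0,0,0],1]
    - [[0,-0.0053,0.0255],[0,0,0],1]
    - [[0,-0.0053,0.0255],[0,0,0],1]

```text
clock: 14.6
eef_pos: [412.6, 285.7, 138.7]
eef_rot: [-3.141, -0.001, 2.909]
wrist_force: [-8.2, -6.9, 7.4]
finger_gap: 20.6
finger_force: 35.0
```

```bash
python3 - <<'E'
from cell import viewer
import cv2
b=viewer.camera('scene')[225:345,195:335]
cv2.imwrite('pics/s5.png',cv2.resize(b,None,fx=5,fy=5,interpolation=2))
E
```

```text
(no output)
```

View pics/s5.png

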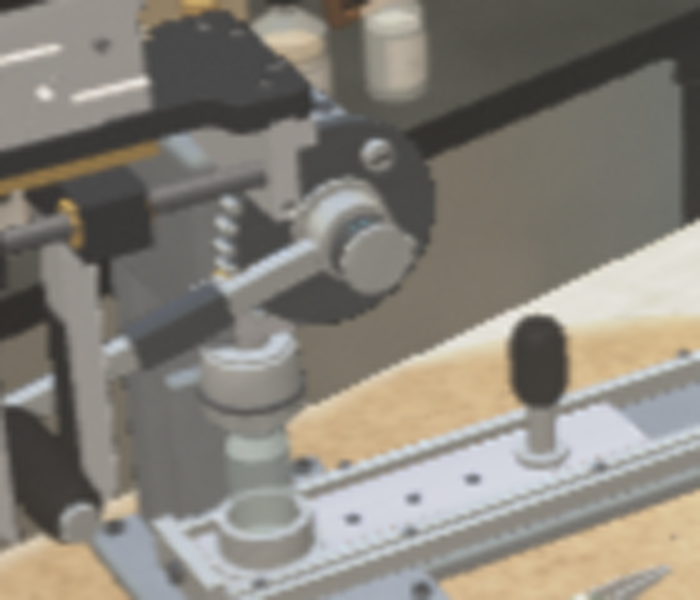

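The roller at (222, 275) lies below the fourth tooth, the vial stands upright under the bell at (260, 470), and the fingers still hold the handle.

```bash
python3 -c "
from cell import manip
print(manip.sign_off())"
```

```text
the job is handed in; nothing more can be done
None
```

I pushed the carriage to its end stop and brought the lever down to the fourth click, about 0.93 rad by measured position and force. I then handed in the job at about 15 s with the gripper still holding the handle; no verdict came back.

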